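# Slide the worn coaster off the clearing chute into the bin

### The arm

A 7-joint arm with a two-finger parallel gripper is mounted at the origin on a cart in front of the work surface, level with it; the furniture and walls round the work are solid. World frame = base frame: x ahead of the robot, y to its left, z up, the work surface at z = 0. Lengths are in mm, angles in rad, forces in N, time in s.
With the tool pointing down it reaches from about 400 to 875 mm from the base axis. Payload 4.4 kg.
Tool frame: the origin (TCP) lies on the centre line of the jaws, within the pads' length; the fingertips stand 11 mm ahead of it and the grasp point (between the pads) lies 8 mm behind it (ctrl.tips_ahead is the distance from the TCP to the fingertips, in mm); z points along the fingers, y is the line along which they close (so a half turn about z gives the same grasp; the last joint's range is limited). The gripper opens to 85 mm and grips with 20 to 120 N. Pads are 22 mm wide; open, the fingers measure 114 mm over their backs; the gripper's body (76 mm by 85 mm) begins 54 mm behind the grasp point. The pads swing forward as they close: fully open they stand 13 mm farther back than shut.
Start: joints at [-1.352, 0.628, 0.038, 1.517, -0.027, 0.996, -0.02], TCP at [182.603, 623.838, 242.313] pointing down, gripper open.
Joint ranges: [-3.06, 3.06], [-0.37, 2.12], [-1.25, 1.32], [0.18, 2.47], [-1.1, 4.24], [0.23, 1.98], [-2.94, 2.94]. Speed limits (rad/s): [2.57, 2.57, 3.14, 3.14, 3.14, 3.14, 3.14].

### API

Orientations are given as [roll, pitch, yaw] about the fixed x, y, z axes, in that order (R = Rz(yaw) Ry(pitch) Rx(roll)).
In Python, from cell import ctrl, eyes, job gives the robot as it stands. The module is installed in compiled form; this text tells all that it offers.
- The arm moves only by the tool carry_out, never from a script. Its argument "moves" is a list of rows, each an object of numbers: "tx", "ty", "tz": the shift along the tool's x, y, z as a fraction of full scale; "twist": the turn about the tool's z as a fraction of full scale; "fingers": the opening, from 0 (shut) to 1 (fully open). In form: [{"tx": .., "ty": .., "tz": .., "twist": .., "fingers": ..}, ...]. A call has 1 to 12 rows; each row shifts and turns the commanded pose from where the row before left it, along the tool's axes as they then stand; what a row does not reach is not made up. Full scale, the value 1, is 0.3 m for a shift and pi rad for a turn. A row lasts 1/8 s, in which the tool goes at most 62.5 mm and 10.7 degrees, less where a joint would pass 70% of its speed; a pose out of reach is approached as far as the arm can. A call with a number of a shift or a turn outside -1 to 1 is refused whole. A call with a gripper value outside its range is refused whole. The fingers move at their own pace and stop on an object; the grip force is fixed at half the most. Time passes only in rows, so rows that do not move let the fingers close. It gives the time, the measured TCP pose, the force, the opening and the grip force at its end, in the units of the state.
- ctrl.read_state(): the state, without advancing time (a new reading comes with each control period).
- eyes.get_image(name): name is "scene" or "top"; returns a dict with "color" (420x560x3 uint8, blue, green, red), "fovy" (degrees; the focal length in pixels is half the picture's height over the tangent of half this angle, whatever the lens; pixels are square), "cx", "cy" (the principal point, pixels), "k1" (the pictures are not rectified: a ray, as slopes to the right and down, at radius r is drawn at 1 + k1 r^2 times it, then the intrinsics apply), "world_from_camera" (4x4, takes a point from camera to world coordinates). Camera axes: x right, y up, looking along -z (the intrinsics and any distortion apply to the point x, -y, -z); pixel columns grow to the right and rows downward; lengths in mm; the calibration is good to about 2 mm. A picture is of the moment at which its call begins. There is no depth.
- job.finish_job(): hands the job in; it is judged then, once.
The state is a dict: "clock": time; "qpos": joint angles; "qd": joint speeds; "tau": joint torques, N m; "eef_pos": TCP position; "tool_rot": TCP orientation; "force": force on the tool from outside, world axes, zero at the start; "torque": the same for the moment, N m; "width": finger opening in mm; "gripper_force": force on a finger pad.
Only numpy, scipy, OpenCV 4.12 (cv2) and the standard library are available. Lean on these libraries where they do the work, as an engineer would, in place of code of your own. Each camera call takes 0.05 s, during which the arm holds its last target. There are 200 camera calls.

### The job

Clear the worn cork coaster away: lift the jar of cocktail sticks off it and stand the jar upright on the bare tablecloth. Then, without picking the coaster up, press a fingertip gently on top of it and slide it along the metal chute and out over the lip at the table edge, so that it drops into the catch bin hung below and stays there. Never press hard, and leave the other things on the table where they are.

Things in the scene. Friction and masses are not known exactly. Their poses are not given: they have to be found in the camera images.
- chute: Bare metal trough fixed at the table's left edge, floor 20 mm above the cloth. Origin on the cloth near the table edge; +y runs along it, out over the edge (world +y, yaw to 0.1 rad), x across, z up. First a level bed, 90 mm wide inside, from the closed back at y = -165 mm to y = -55 mm; then a hinged leaf, 94 mm wide, to the open lip at y = +45 mm. Rails (sides and back) stand 12 mm above the floor.
- hinge (a point): Middle of the hinge line between bed and leaf, at floor level, axis along x; part of the fixed bed. The stiff leaf beyond it was left at a slope that is NOT measured: anywhere from 0.14 rad down to 0.14 rad up towards the lip, so keep the pressure by touch while sliding. It holds still under 30 N.
- lip (a point): Middle of the leaf's open lip at floor level, as if the leaf were level (20 mm above the tablecloth). It belongs to the fixed bed, so the true lip may lie up to 14 mm higher or lower. Axes as the chute's.
- coaster: Worn loose cork coaster, 84 (x) by 100 (y) by 6 mm thick, 40-85 g, friction on the metal 0.3. Origin: centre of its underside. It lies flat on the bed, 1 to 5 mm off the back rail, 3 mm off the side rails: no room for a fingertip. Pressed with 5 to 12 N near its rear end it follows a fingertip; over 30 N is hard, so touch down at 5 mm/s. With its centre 10 mm or more past the lip it tips and falls when let go.
- toothpick_jar: Small clear round jar full of wooden cocktail sticks, 68 mm high, to be gripped at 36 mm diameter, 60 g. Origin on its axis at the bottom, which reads about 4 mm below the surface it stands on; z up. It stands on the middle of the coaster.
- catch_bin: Plain open-topped plastic catch bin, 180 by 180 mm, 120 mm high, walls 4 mm, hung fixed on the table edge by two flat steel hooks, below and beyond the chute's lip: its rim is 48 mm below the tabletop and its near wall lies under the last 20 mm of the trough. Origin: centre of its underside; axes as the chute's.
- mug: Ceramic mug, 101 mm high, a bystander behind the chute. Origin: bottom centre.
- mustard_jar: Squat screw-lid jar, 74 mm across, 83 mm high, a bystander on the table. Origin: bottom centre.
- small_jar: Small screw-lid jar, 68 mm across, 67 mm high, a bystander between the robot and the chute. Origin: bottom centre.

How it is judged (in metres and radians):
On the way, in this order (a step that is already met when the one before it is completed fails the run):
1. the jar of cocktail sticks stands upright on the tablecloth, let go (height (world z) of toothpick_jar between -0.02 and 0.008 m and angle between toothpick_jar's own z axis and vertical below 0.2 rad and linear speed of toothpick_jar below 0.05 m/s and contact force between the fingers and toothpick_jar below 0.1 N), for 0.2 s.
2. the coaster has been slid at least 85 mm along the chute, lying in it, with a finger pressing on it (y of coaster in the frame of chute above -0.02 m and angle between coaster's own z axis and vertical below 0.25 rad and contact force between the fingers and coaster above 1 N), for 0.1 s.
At the end, for the whole second after the job is handed in: The coaster lies at rest inside the catch bin (centre within 85 mm of the bin's middle and below its rim), and the jar of cocktail sticks stands upright (within 0.2 rad) and still on the tablecloth (horizontal distance between coaster and catch_bin below 0.085 m and z of coaster in the frame of catch_bin below 0.105 m and linear speed of each of coaster, toothpick_jar below 0.05 m/s and height (world z) of toothpick_jar between -0.02 and 0.008 m and angle between toothpick_jar's own z axis and vertical below 0.2 rad); the robot touches nothing.
It fails at once if the coaster or the chute is pressed with more than 30 N (contact force between the fingers and coaster above 30 N or contact force between the fingers and chute above 30 N).
It fails at once if the coaster is picked up (more than 60 mm above the tablecloth) (height (world z) of coaster above 0.06 m).
It fails at once if the jar of cocktail sticks is tipped by more than 0.7 rad (angle between toothpick_jar's own z axis and vertical above 0.7 rad).
It fails at once if the mug, the mustard jar or the small jar is shifted by more than 30 mm or tipped (distance of any of mug, mustard_jar, small_jar from where it was at the start of the episode above 0.03 m or angle between any of mug, mustard_jar, small_jar's own z axis and vertical above 0.3 rad).
It also fails if it takes over 72 s, if anything falls off the work surface, if the arm or the gripper's body presses on something with over 40 N, if the wrist force passes 120 N, or if a joint passes its speed limit or range.

## Working session

There is one attempt and no reset: what is moved stays moved. The work goes in short steps, Python scripts to look and compute and a tool call to move; the robot and the scene stay as the last step left them, time stands still between calls to the robot, and variables do not carry over. Pictures are saved under pics/ and viewed, at most 10 in all, crops included, and the job is handed in when it is done.

Besides the shell and the picture viewer there is one more tool, called after ">>>" as name(argument=value, ...), one argument or row to a line, values as JSON. carry_out: Moves the arm, as the interface text tells. Its arguments: {"type":"object","properties":{"moves":{"type":"array","items":{"type":"object","properties":{"tx":{"type":"number","minimum":-1,"maximum":1},"ty":{"type":"number","minimum":-1,"maximum":1},"tz":{"type":"number","minimum":-1,"maximum":1},"twist":{"type":"number","minimum":-1,"maximum":1},"fingers":{"type":"number"}}}}},"required":["moves"]}

```bash
mkdir -p pics; cat > h.py <<'E'
import numpy as np, cv2, json
from cell import ctrl, eyes, job
def grab(n,f):
    d=eyes.get_image(n); cv2.imwrite('pics/'+f,d['color']); np.save(f'cal_{n}.npy',{k:d[k] for k in d if k!='color'},allow_pickle=True); return d
def ray(d,u,v):
    f=210/np.tan(np.radians(d['fovy'])/2)
    p=np.array([(u-d['cx'])/f,(v-d['cy'])/f]); q=p.copy()
    for _ in range(30): q=p/(1+d['k1']*(q@q))
    T=np.array(d['world_from_camera']); return T[:3,3],T[:3,:3]@np.array([q[0],-q[1],-1])
def onz(d,u,v,z):
    o,r=ray(d,u,v); return np.round(o+r*(z-o[2])/r[2],1)
def cal(n): return np.load(f'cal_{n}.npy',allow_pickle=True).item()
E
python3 - <<'E'
from h import *
for n in('scene','top'):
    d=grab(n,n+'0.png'); print(n,d['fovy'],d['cx'],d['cy'],d['k1'],np.round(d['world_from_camera'],3).tolist())
print(ctrl.read_state(),ctrl.tips_ahead)
E
```

```text
scene 52.20849575617237 282.50621691050327 211.68197053951957 -0.09569745463944325 [[-0.718, 0.413, -0.56, -26.391], [-0.695, -0.415, 0.587, 902.969], [0.01, 0.811, 0.585, 569.433], [0.0, 0.0, 0.0, 1.0]]
top 45.667749866485536 277.8961893107156 207.34424872610472 -0.06982619488982975 [[0.007, 0.993, -0.117, 411.543], [-1.0, 0.006, -0.003, 297.862], [-0.003, 0.117, 0.993, 973.88], [0.0, 0.0, 0.0, 1.0]]
{'clock': 0.1, 'qpos': array([-1.35176013,  0.62924258,  0.03844917,  1.51826608, -0.02701349,
        0.99632486, -0.02001537]), 'qd': array([ 0.00052413, -0.00215973, -0.00101479, -0.00296879, -0.00034377,
       -0.00082215, -0.00105655]), 'tau': array([ 3.94624978e-03, -5.64528036e+01,  1.23092070e+00, -1.93970633e+01,
        1.12842044e-02,  5.44783892e-03, -3.23711085e-06]), 'eef_pos': array([182.4655018 , 623.29312604, 241.48890119]), 'tool_rot': array([-3.13986971e+00,  8.29654772e-06,  2.85673024e+00]), 'force': array([ 0.30686474, -0.77935982, -1.08980615]), 'torque': array([ 0.02467305,  0.00219055, -0.00570215]), 'gripper_force': 0.0, 'width': 85.31437290269297} 11.0
```

View pics/scene0.png

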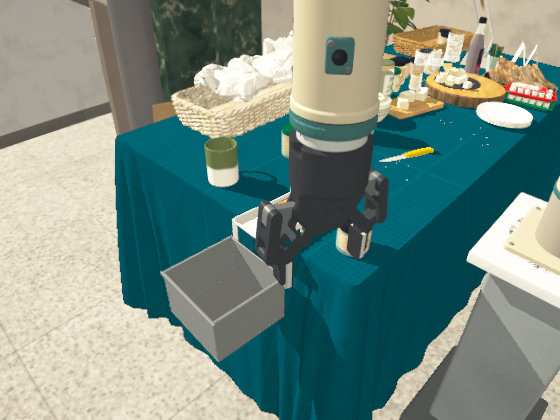

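View pics/top0.png

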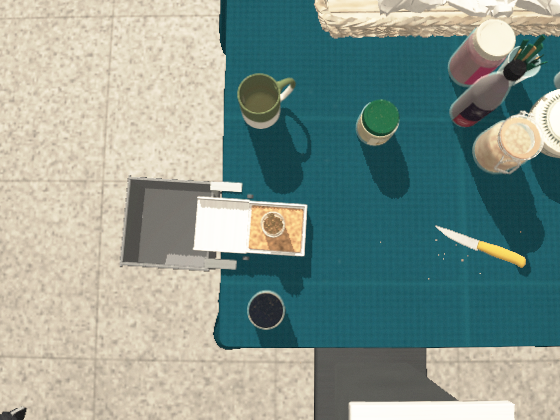

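The scene view is largely blocked by the arm. The top view shows the chute (cols 193–307, rows 197–256), the jar at about (273,224), the bin on the left, the mug at (262,100), the mustard jar at (378,122) and the small jar at (266,310).

```bash
python3 - <<'E'
from h import *
d=cal('top'); im=cv2.imread('pics/top0.png')
cv2.imwrite('pics/c1.png',cv2.resize(im[180:275,185:318],None,fx=6,fy=6,interpolation=cv2.INTER_CUBIC))
for nm,u,v,z in [('jar bot',273,224,26),('jartop',273,224,92),('smalljar',266,310,67),('mug',260,98,101),('must',380,118,83),('edge',222,280,0)]: print(nm,onz(d,u,v,z))
hsv=cv2.cvtColor(im,cv2.COLOR_BGR2HSV)
E
```

```text
jar bot [491.5 310.2  26. ]
jartop [485.9 309.3  92. ]
smalljar [333.2 321.   67. ]
mug [714.4 334.6 101. ]
must [684.1 113.4  83. ]
edge [384.2 408.5   0. ]
```

View pics/c1.png

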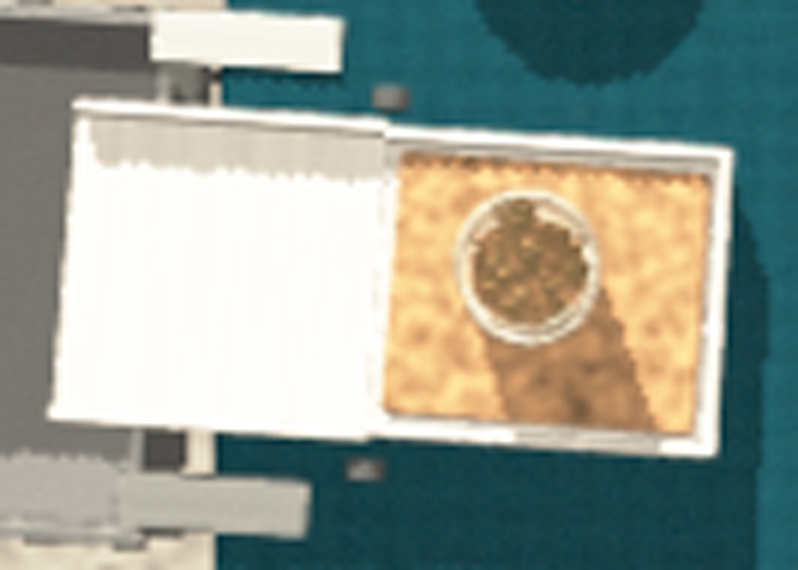

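The crop shows the chute yawed slightly. Corners in crop pixels: back rail (733,148) and (715,455), coaster left edge (402,150)–(387,412) and right edge (712,175)–(697,432). The jar rim is centred at (529,267), and the leaf lip runs (76,100)–(50,418).

```bash
python3 - <<'E'
from h import *
d=cal('top')
P=lambda a,b,z: onz(d,a/6+185-.42,b/6+180-.42,z)
for nm,a,b,z in [('rimc',529,267,91),('rimL',457,262,91),('rimR',602,270,91),('backN',733,148,32),('backS',715,455,32),('coLN',402,150,26),('coLS',387,412,26),('coRN',712,175,26),('coRS',697,432,26),('hingeN',388,125,32),('hingeS',368,437,32),('lipN',76,100,32),('lipS',50,418,32)]: print(nm,P(a,b,z))
E
```

```text
rimc [485.9 309.8  91. ]
rimL [487.2 331.1  91. ]
rimR [485.1 288.2  91. ]
backN [529.1 246.2  32. ]
backS [432.1 251.8  32. ]
coLN [528.6 351.5  26. ]
coLS [445.1 355.2  26. ]
coRN [521.1 252.5  26. ]
coRS [439.4 257.2  26. ]
hingeN [535.8 355.7  32. ]
hingeS [437.  360.7  32. ]
lipN [543.2 455.3  32. ]
lipS [442.2 461.   32. ]
```

>>> carry_out(
  moves=[
    {"twist":-0.04,"fingers":0.8},
    {"twist":-0.033,"fingers":0.8},
    {"tx":-0.1067,"ty":-0.0988,"fingers":0.8},
    {"tx":-0.1067,"ty":-0.0988,"fingers":0.8},
    {"tx":-0.1067,"ty":-0.0988,"fingers":0.8},
    {"tx":-0.1067,"ty":-0.0988,"fingers":0.8},
    {"tx":-0.1067,"ty":-0.0988,"fingers":0.8},
    {"tx":-0.1067,"ty":-0.0988,"fingers":0.8},
    {"tx":-0.1067,"ty":-0.0988,"fingers":0.8},
    {"tx":-0.1067,"ty":-0.0988,"fingers":0.8},
    {"tx":-0.1067,"ty":-0.0988,"fingers":0.8},
    {"tx":-0.1067,"ty":-0.0988,"fingers":0.8},
  ],
)

```text
validation failed for argument at $.mo...
```

>>> carry_out(
  moves=[
    {"fingers":0.8},
  ],
)

```text
validation failed for argument at $.mo...
```

```bash
python3 - <<'E'
from h import *
d=grab('scene','scene1.png'); s=ctrl.read_state(); print(s['eef_pos'],s['tool_rot'],s['width'],s['force'])
E
```

```text
[182.46031326 623.39475721 241.57952069] [-3.14008987e+00  2.53628839e-05  2.85683042e+00] 85.60079950507273 [0.67018776 0.50560528 0.41308927]
```

View pics/scene1.png

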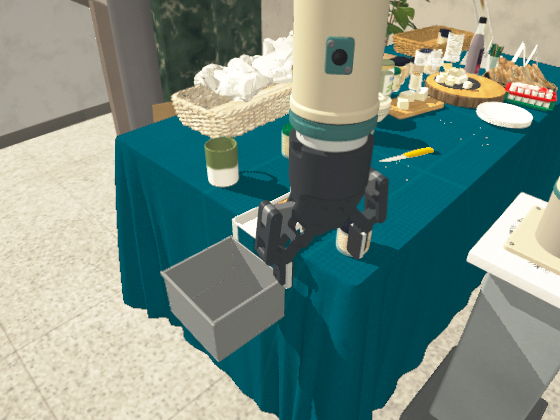

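The moves were refused, so the picture is unchanged. Each row may need every field, so I'll send complete rows.

>>> carry_out(
  moves=[
    {"tx":0,"ty":0,"tz":0,"twist":-0.04,"fingers":0.8},
    {"tx":0,"ty":0,"tz":0,"twist":-0.033,"fingers":0.8},
    {"tx":-0.107,"ty":-0.099,"tz":0,"twist":0,"fingers":0.8},
    {"tx":-0.107,"ty":-0.099,"tz":0,"twist":0,"fingers":0.8},
    {"tx":-0.107,"ty":-0.099,"tz":0,"twist":0,"fingers":0.8},
    {"tx":-0.107,"ty":-0.099,"tz":0,"twist":0,"fingers":0.8},
    {"tx":-0.107,"ty":-0.099,"tz":0,"twist":0,"fingers":0.8},
    {"tx":-0.107,"ty":-0.099,"tz":0,"twist":0,"fingers":0.8},
    {"tx":-0.107,"ty":-0.099,"tz":0,"twist":0,"fingers":0.8},
    {"tx":-0.107,"ty":-0.099,"tz":0,"twist":0,"fingers":0.8},
    {"tx":-0.107,"ty":-0.099,"tz":0,"twist":0,"fingers":0.8},
    {"tx":-0.107,"ty":-0.099,"tz":0,"twist":0,"fingers":0.8},
  ],
)

```text
clock: 1.65
eef_pos: [487.4, 308.3, 242.1]
tool_rot: [-3.141, -0.0, 3.086]
force: [0.3, -0.2, 0.3]
width: 68.3
gripper_force: 0.0
```

```bash
python3 - <<'E'
from h import *
d=grab('scene','scene2.png'); s=ctrl.read_state(); print(s['eef_pos'],s['tool_rot'],s['width'],s['force'])
im=d['color']
cv2.imwrite('pics/c2.png',cv2.resize(im[130:280,180:380],None,fx=4,fy=4,interpolation=cv2.INTER_CUBIC))
E
```

```text
[492.82757067 301.62151852 242.16588261] [-3.13710012  0.00429279  3.07773332] 68.29089942902692 [ 5.04436843 -3.98756049 -0.15077764]
```

View pics/c2.png

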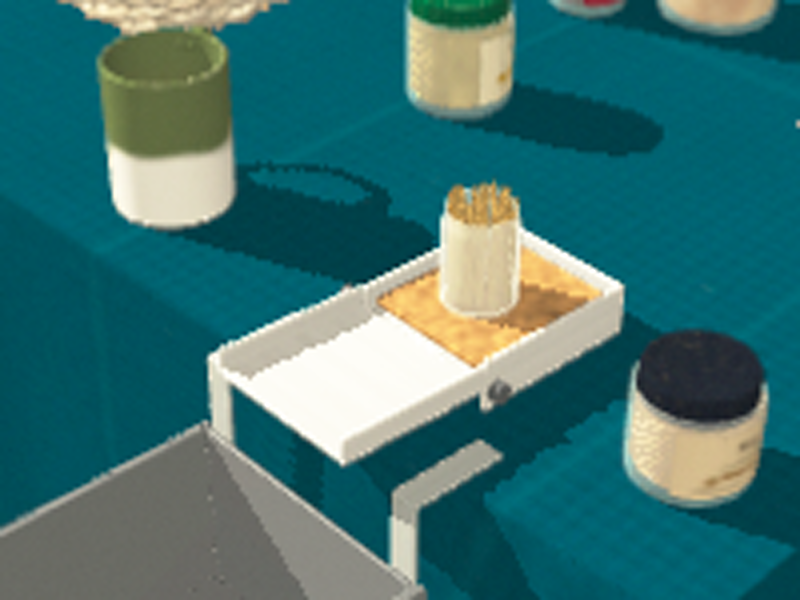

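The chute and jar are unobstructed here. In crop pixels, the jar spans cols 441–520 with its foot at row ~317 and its rim centre at ~(480,208). The lip's rail-top corners are at about (213,357) and (345,437).

```bash
python3 - <<'E'
from h import *
t=cal('top'); s=cal('scene')
S=lambda a,b: ray(s,a/4+180-.37,b/4+130-.37)
T=lambda a,b: ray(t,a/6+185-.42,b/6+180-.42)
def tri(A,B):
    (o,r),(p,q)=A,B; M=np.c_[r,-q]; k=np.linalg.lstsq(M,p-o,rcond=None)[0]
    a=o+r*k[0]; b=p+q*k[1]; return np.round((a+b)/2,1), round(np.linalg.norm(a-b),1)
print('rim',tri(S(480,208),T(529,267)))
print('lipN',tri(S(213,357),T(76,100)))
print('lipS',tri(S(345,437),T(50,418)))
print('backN',tri(S(523,228),T(733,148)),'backS',tri(S(622,290),T(715,455)))
for h in(26,): print('jarfoot',onz(s,480/4+180-.37,305/4+130-.37,h))
print(onz(s,480/4+179.6,208/4+129.6,90))
print(ctrl.read_state()['eef_pos'])
E
```

```text
rim (array([487.4, 310.6,  84.5]), np.float64(2.5))
lipN (array([543.5, 455.5,  32.1]), np.float64(0.6))
lipS (array([441.5, 459.3,  39.5]), np.float64(1.1))
backN (array([524.2, 241.6,  25.5]), np.float64(14.2)) backS (array([432.4, 251.9,  29.3]), np.float64(0.7))
jarfoot [482.2 315.3  26. ]
[482.7 318.   90. ]
[492.82757067 301.62151852 242.16588261]
```

>>> carry_out(
  moves=[
    {"tx":0,"ty":0,"tz":0.1,"twist":0,"fingers":0.8},
    {"tx":0,"ty":0,"tz":0.1,"twist":0,"fingers":0.8},
    {"tx":0,"ty":0,"tz":0.05,"twist":0,"fingers":0.8},
    {"tx":0,"ty":0,"tz":0,"twist":0,"fingers":0.8},
    {"tx":0,"ty":0,"tz":0,"twist":0,"fingers":0.8},
    {"tx":0,"ty":0,"tz":0,"twist":0,"fingers":0.8},
  ],
)

```text
clock: 2.45
eef_pos: [487.2, 310.0, 168.4]
tool_rot: [3.14, 0.002, 3.086]
force: [0.7, 0.7, 0.3]
width: 68.6
gripper_force: 0.0
```

>>> carry_out(
  moves=[
    {"tx":0,"ty":0,"tz":0.08,"twist":0,"fingers":0.8},
    {"tx":0,"ty":0,"tz":0.08,"twist":0,"fingers":0.8},
    {"tx":0,"ty":0,"tz":0.07,"twist":0,"fingers":0.8},
    {"tx":0,"ty":0,"tz":0.06,"twist":0,"fingers":0.8},
    {"tx":0,"ty":0,"tz":0.05,"twist":0,"fingers":0.8},
    {"tx":0,"ty":0,"tz":0.03,"twist":0,"fingers":0.8},
    {"tx":0,"ty":0,"tz":0,"twist":0,"fingers":0.8},
    {"tx":0,"ty":0,"tz":0,"twist":0,"fingers":0.8},
    {"tx":0,"ty":0,"tz":0,"twist":0,"fingers":0.6},
    {"tx":0,"ty":0,"tz":0,"twist":0,"fingers":0.5},
  ],
)

```text
clock: 3.7
eef_pos: [486.9, 309.7, 56.7]
tool_rot: [3.141, 0.001, 3.086]
force: [-0.0, 0.1, -0.5]
width: 43.0
gripper_force: 0.0
```

>>> carry_out(
  moves=[
    {"tx":0,"ty":0,"tz":0,"twist":0,"fingers":0.45},
    {"tx":0,"ty":0,"tz":0,"twist":0,"fingers":0.4},
    {"tx":0,"ty":0,"tz":0,"twist":0,"fingers":0.35},
    {"tx":0,"ty":0,"tz":0,"twist":0,"fingers":0.3},
    {"tx":0,"ty":0,"tz":0,"twist":0,"fingers":0.2},
    {"tx":0,"ty":0,"tz":0,"twist":0,"fingers":0.2},
  ],
)

```text
clock: 4.45
eef_pos: [486.8, 309.6, 56.7]
tool_rot: [3.141, 0.0, 3.086]
force: [-1.1, -0.6, 5.7]
width: 34.8
gripper_force: 59.3
```

>>> carry_out(
  moves=[
    {"tx":0,"ty":0,"tz":-0.03,"twist":0,"fingers":0.2},
    {"tx":0,"ty":0,"tz":-0.06,"twist":0,"fingers":0.2},
    {"tx":0,"ty":0,"tz":-0.07,"twist":0,"fingers":0.2},
    {"tx":0,"ty":0,"tz":-0.04,"twist":0,"fingers":0.2},
    {"tx":0,"ty":0,"tz":0,"twist":0,"fingers":0.2},
    {"tx":0,"ty":-0.05,"tz":0,"twist":0,"fingers":0.2},
    {"tx":0,"ty":-0.1,"tz":0,"twist":0,"fingers":0.2},
    {"tx":0,"ty":-0.12,"tz":0,"twist":0,"fingers":0.2},
    {"tx":0,"ty":-0.12,"tz":0,"twist":0,"fingers":0.2},
    {"tx":0,"ty":-0.1,"tz":0,"twist":0,"fingers":0.2},
    {"tx":0,"ty":-0.06,"tz":0,"twist":0,"fingers":0.2},
    {"tx":0,"ty":0,"tz":0,"twist":0,"fingers":0.2},
  ],
)

```text
clock: 5.95
eef_pos: [477.2, 143.1, 116.0]
tool_rot: [-3.141, -0.001, 3.083]
force: [0.4, -0.5, 0.1]
width: 34.7
gripper_force: 59.8
```

>>> carry_out(
  moves=[
    {"tx":0,"ty":0,"tz":0,"twist":0,"fingers":0.2},
    {"tx":0,"ty":0,"tz":0.05,"twist":0,"fingers":0.2},
    {"tx":0,"ty":0,"tz":0.06,"twist":0,"fingers":0.2},
    {"tx":0,"ty":0,"tz":0.06,"twist":0,"fingers":0.2},
    {"tx":0,"ty":0,"tz":0.05,"twist":0,"fingers":0.2},
    {"tx":0,"ty":0,"tz":0.03,"twist":0,"fingers":0.2},
    {"tx":0,"ty":0,"tz":0.02,"twist":0,"fingers":0.2},
    {"tx":0,"ty":0,"tz":0,"twist":0,"fingers":0.2},
    {"tx":0,"ty":0,"tz":0,"twist":0,"fingers":0.2},
  ],
)

```text
clock: 7.08
eef_pos: [477.8, 144.8, 35.7]
tool_rot: [3.141, 0.001, 3.086]
force: [0.7, 0.3, -1.4]
width: 34.9
gripper_force: 59.8
```

>>> carry_out(
  moves=[
    {"tx":0,"ty":0,"tz":0.005,"twist":0,"fingers":0.2},
    {"tx":0,"ty":0,"tz":0.005,"twist":0,"fingers":0.2},
    {"tx":0,"ty":0,"tz":0.004,"twist":0,"fingers":0.2},
    {"tx":0,"ty":0,"tz":0,"twist":0,"fingers":0.2},
  ],
)

```text
clock: 7.58
eef_pos: [477.4, 144.8, 31.0]
tool_rot: [3.142, -0.0, 3.086]
force: [0.6, 0.2, -0.1]
width: 35.1
gripper_force: 59.8
```

>>> carry_out(
  moves=[
    {"tx":0,"ty":0,"tz":0.003,"twist":0,"fingers":0.2},
    {"tx":0,"ty":0,"tz":0,"twist":0,"fingers":0.2},
  ],
)

```text
clock: 7.82
eef_pos: [477.5, 144.8, 30.7]
tool_rot: [3.142, 0.0, 3.086]
force: [-0.9, -0.5, 5.4]
width: 34.6
gripper_force: 60.2
```

Contact with the cloth. I'll open in stages and then rise.

>>> carry_out(
  moves=[
    {"tx":0,"ty":0,"tz":0,"twist":0,"fingers":0.45},
    {"tx":0,"ty":0,"tz":0,"twist":0,"fingers":0.55},
    {"tx":0,"ty":0,"tz":0,"twist":0,"fingers":0.7},
    {"tx":0,"ty":0,"tz":0,"twist":0,"fingers":0.7},
    {"tx":0,"ty":0,"tz":-0.05,"twist":0,"fingers":0.7},
    {"tx":0,"ty":0,"tz":-0.1,"twist":0,"fingers":0.7},
    {"tx":0,"ty":0,"tz":-0.15,"twist":0,"fingers":0.7},
    {"tx":0,"ty":0,"tz":-0.1,"twist":0,"fingers":0.7},
    {"tx":0,"ty":0,"tz":0,"twist":0,"fingers":0.0},
    {"tx":0,"ty":0,"tz":0,"twist":0,"fingers":0.0},
  ],
)

```text
clock: 9.07
eef_pos: [477.1, 144.6, 150.3]
tool_rot: [-3.141, -0.0, 3.086]
force: [0.9, 0.8, -0.5]
width: 23.8
gripper_force: 0.0
```

```bash
python3 - <<'E'
from h import *
d=grab('scene','scene3.png'); s=ctrl.read_state(); print(s['eef_pos'],s['width'])
grab('top','top3.png')
cv2.imwrite('pics/c3.png',cv2.resize(d['color'][100:280,180:420],None,fx=3,fy=3,interpolation=cv2.INTER_CUBIC))
E
```

```text
[476.80192828 144.50426057 149.72724031] 16.68202162512128
```

View pics/c3.png

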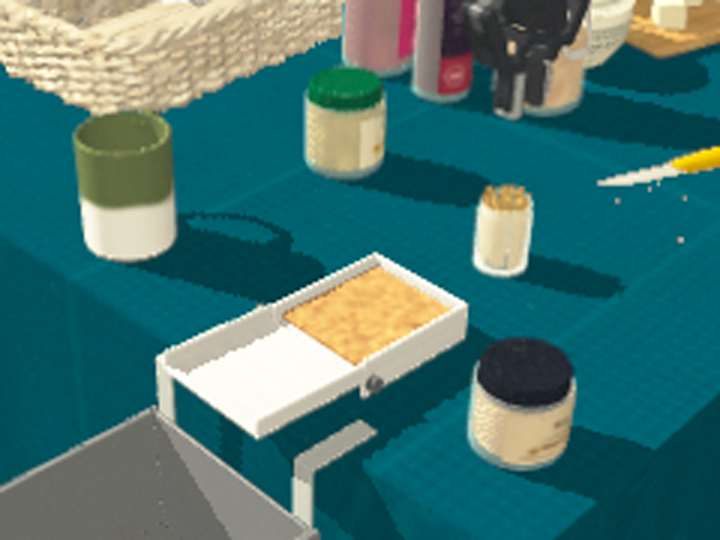

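The jar stands upright on the cloth at crop (503,230), and the coaster is bare in its bed. I'll turn the jaws across the chute and go over the coaster's rear.

>>> carry_out(
  moves=[
    {"tx":0,"ty":0,"tz":0,"twist":0.0556,"fingers":0},
    {"tx":0,"ty":0,"tz":0,"twist":0.0556,"fingers":0},
    {"tx":0,"ty":0,"tz":0,"twist":0.0556,"fingers":0},
    {"tx":0,"ty":0,"tz":0,"twist":0.0556,"fingers":0},
    {"tx":0,"ty":0,"tz":0,"twist":0.0556,"fingers":0},
    {"tx":0,"ty":0,"tz":0,"twist":0.0556,"fingers":0},
    {"tx":0,"ty":0,"tz":0,"twist":0.0556,"fingers":0},
    {"tx":0,"ty":0,"tz":0,"twist":0.0556,"fingers":0},
    {"tx":0,"ty":0,"tz":0,"twist":0.0556,"fingers":0},
    {"tx":0.143,"ty":-0.003,"tz":0,"twist":0,"fingers":0},
    {"tx":0.143,"ty":-0.003,"tz":0,"twist":0,"fingers":0},
    {"tx":0.143,"ty":-0.002,"tz":0,"twist":0,"fingers":0},
  ],
)

```text
clock: 10.68
eef_pos: [481.7, 274.3, 149.0]
tool_rot: [-3.14, 0.002, 1.514]
force: [0.8, 0.1, -0.6]
width: -0.1
gripper_force: 0.0
```

>>> carry_out(
  moves=[
    {"tx":0,"ty":0,"tz":0.08,"twist":0,"fingers":0},
    {"tx":0,"ty":0,"tz":0.08,"twist":0,"fingers":0},
    {"tx":0,"ty":0,"tz":0.06,"twist":0,"fingers":0},
    {"tx":0,"ty":0,"tz":0.05,"twist":0,"fingers":0},
    {"tx":0,"ty":0,"tz":0,"twist":0,"fingers":0},
    {"tx":0,"ty":0,"tz":0,"twist":0,"fingers":0},
    {"tx":0,"ty":0,"tz":0,"twist":0,"fingers":0},
  ],
)

```text
clock: 11.55
eef_pos: [483.0, 273.6, 70.0]
tool_rot: [3.14, -0.001, 1.514]
force: [-0.3, 0.9, -0.7]
width: -0.0
gripper_force: 0.0
```

>>> carry_out(
  moves=[
    {"tx":0,"ty":0,"tz":0.04,"twist":0,"fingers":0},
    {"tx":0,"ty":0,"tz":0.03,"twist":0,"fingers":0},
    {"tx":0,"ty":0,"tz":0.02,"twist":0,"fingers":0},
    {"tx":0,"ty":0,"tz":0,"twist":0,"fingers":0},
    {"tx":0,"ty":0,"tz":0,"twist":0,"fingers":0},
  ],
)

```text
clock: 12.18
eef_pos: [482.5, 273.3, 42.2]
tool_rot: [3.141, -0.0, 1.514]
force: [0.4, 0.3, 1.0]
width: 0.0
gripper_force: 0.0
```

>>> carry_out(
  moves=[
    {"tx":0,"ty":0,"tz":0.002,"twist":0,"fingers":0},
    {"tx":0,"ty":0,"tz":0.002,"twist":0,"fingers":0},
    {"tx":0,"ty":0,"tz":0.002,"twist":0,"fingers":0},
    {"tx":0,"ty":0,"tz":0,"twist":0,"fingers":0},
  ],
)

```text
clock: 12.68
eef_pos: [482.4, 273.4, 40.4]
tool_rot: [-3.142, -0.0, 1.514]
force: [0.3, 0.5, 0.0]
width: -0.0
gripper_force: 0.0
```

>>> carry_out(
  moves=[
    {"tx":0,"ty":0,"tz":0.002,"twist":0,"fingers":0},
    {"tx":0,"ty":0,"tz":0.002,"twist":0,"fingers":0},
    {"tx":0,"ty":0,"tz":0.002,"twist":0,"fingers":0},
    {"tx":0,"ty":0,"tz":0.002,"twist":0,"fingers":0},
  ],
)

```text
clock: 13.18
eef_pos: [482.4, 273.4, 37.9]
tool_rot: [-3.142, -0.0, 1.514]
force: [-0.2, -0.3, 0.1]
width: 0.2
gripper_force: 0.0
```

>>> carry_out(
  moves=[
    {"tx":0,"ty":0,"tz":0.002,"twist":0,"fingers":0},
    {"tx":0,"ty":0,"tz":0.002,"twist":0,"fingers":0},
  ],
)

```text
clock: 13.42
eef_pos: [482.4, 273.4, 37.1]
tool_rot: [-3.141, -0.0, 1.514]
force: [-1.8, -0.9, 7.9]
width: 0.4
gripper_force: 4.0
```

>>> carry_out(
  moves=[
    {"tx":0,"ty":0,"tz":0,"twist":0,"fingers":0},
    {"tx":0.01,"ty":0,"tz":0,"twist":0,"fingers":0},
    {"tx":0.015,"ty":0,"tz":0,"twist":0,"fingers":0},
  ],
)

```text
clock: 13.8
eef_pos: [483.4, 280.4, 37.2]
tool_rot: [3.141, 0.0, 1.513]
force: [0.3, -1.7, 6.7]
width: 0.5
gripper_force: 2.9
```

>>> carry_out(
  moves=[
    {"tx":0.012,"ty":0,"tz":0.0005,"twist":0,"fingers":0},
    {"tx":0.012,"ty":0,"tz":0,"twist":0,"fingers":0},
    {"tx":0.012,"ty":0,"tz":0,"twist":0,"fingers":0},
    {"tx":0.012,"ty":0,"tz":0,"twist":0,"fingers":0},
  ],
)

```text
clock: 14.3
eef_pos: [484.6, 294.8, 37.2]
tool_rot: [3.14, 0.0, 1.513]
force: [-0.2, -3.0, 7.9]
width: 0.0
gripper_force: 3.9
```

>>> carry_out(
  moves=[
    {"tx":0.012,"ty":0,"tz":0,"twist":0,"fingers":0},
    {"tx":0.012,"ty":0,"tz":0,"twist":0,"fingers":0},
    {"tx":0.012,"ty":0,"tz":0,"twist":0,"fingers":0},
    {"tx":0.012,"ty":0,"tz":0,"twist":0,"fingers":0},
  ],
)

```text
clock: 14.8
eef_pos: [485.5, 309.1, 37.4]
tool_rot: [3.14, 0.0, 1.513]
force: [-0.1, -3.1, 8.9]
width: -0.1
gripper_force: 4.3
```

```bash
python3 - <<'E'
from h import *
d=grab('scene','scene4.png'); s=ctrl.read_state(); print(s['eef_pos'],s['force'])
d2=grab('top','top4.png')['color']
a=cv2.resize(d['color'][160:270,210:350],None,fx=4,fy=4,interpolation=cv2.INTER_CUBIC)
b=cv2.resize(d2[190:265,185:318],None,fx=4,fy=4,interpolation=cv2.INTER_CUBIC)
c=np.zeros((max(a.shape[0]+b.shape[0],1),max(a.shape[1],b.shape[1]),3),np.uint8); c[:a.shape[0],:a.shape[1]]=a; c[a.shape[0]:,:b.shape[1]]=b
c=c[:,:]; cv2.imwrite('pics/c4.png',cv2.resize(c,None,fx=.8,fy=.8)); print(c.shape)
E
```

```text
[485.56021633 309.80891037  37.40735043] [-0.25398495 -2.88342862  8.72532975]
(740, 560, 3)
```

View pics/c4.png

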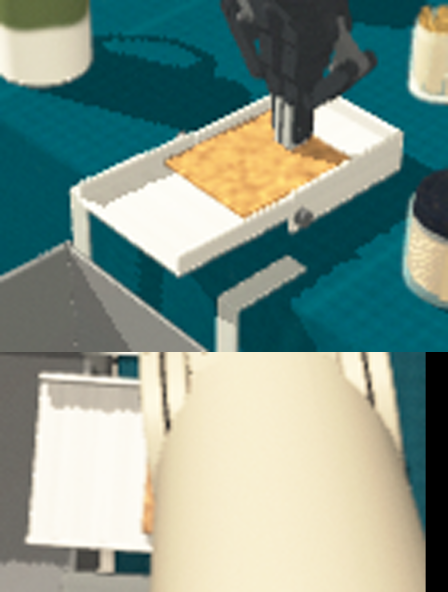

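The coaster is following the fingertip, straight in the chute, and its front edge is now on the leaf. The rising force suggests the leaf slopes up, so I'll rise a little as I go.

>>> carry_out(
  moves=[
    {"tx":0.012,"ty":0,"tz":0,"twist":0,"fingers":0},
    {"tx":0.012,"ty":0,"tz":-0.0005,"twist":0,"fingers":0},
    {"tx":0.012,"ty":0,"tz":0,"twist":0,"fingers":0},
    {"tx":0.012,"ty":0,"tz":-0.0005,"twist":0,"fingers":0},
  ],
)

```text
clock: 15.4
eef_pos: [486.3, 323.6, 37.6]
tool_rot: [3.14, 0.0, 1.513]
force: [0.1, -3.3, 6.9]
width: -0.0
gripper_force: 3.4
```

>>> carry_out(
  moves=[
    {"tx":0.012,"ty":0,"tz":0,"twist":0,"fingers":0},
    {"tx":0.012,"ty":0,"tz":0,"twist":0,"fingers":0},
  ],
)

```text
clock: 15.65
eef_pos: [486.7, 330.7, 37.7]
tool_rot: [3.14, 0.0, 1.513]
force: [-1.0, -2.4, 7.0]
width: -0.4
gripper_force: 4.1
```

>>> carry_out(
  moves=[
    {"tx":0.012,"ty":0,"tz":0,"twist":0,"fingers":0},
    {"tx":0.012,"ty":0,"tz":0,"twist":0,"fingers":0},
    {"tx":0.012,"ty":0,"tz":0,"twist":0,"fingers":0},
  ],
)

```text
clock: 16.02
eef_pos: [487.4, 341.5, 37.8]
tool_rot: [3.14, 0.0, 1.513]
force: [-0.6, -3.2, 9.0]
width: 0.2
gripper_force: 4.4
```

>>> carry_out(
  moves=[
    {"tx":0.012,"ty":0,"tz":0,"twist":0,"fingers":0},
    {"tx":0.012,"ty":0,"tz":0,"twist":0,"fingers":0},
  ],
)

```text
clock: 16.27
eef_pos: [487.9, 348.6, 37.8]
tool_rot: [3.14, 0.0, 1.513]
force: [0.0, -3.6, 9.4]
width: 0.0
gripper_force: 4.6
```

>>> carry_out(
  moves=[
    {"tx":0.012,"ty":0,"tz":-0.0005,"twist":0,"fingers":0},
    {"tx":0.012,"ty":0,"tz":-0.0005,"twist":0,"fingers":0},
  ],
)

```text
clock: 16.52
eef_pos: [488.1, 356.0, 38.0]
tool_rot: [3.14, 0.0, 1.513]
force: [0.5, -2.0, 6.3]
width: 0.0
gripper_force: 3.5
```

>>> carry_out(
  moves=[
    {"tx":0.012,"ty":0,"tz":-0.0005,"twist":0,"fingers":0},
    {"tx":0.012,"ty":0,"tz":-0.0005,"twist":0,"fingers":0},
  ],
)

```text
clock: 16.77
eef_pos: [488.4, 363.3, 38.1]
tool_rot: [3.14, 0.0, 1.514]
force: [-0.6, -2.3, 5.4]
width: 0.2
gripper_force: 2.9
```

>>> carry_out(
  moves=[
    {"tx":0.012,"ty":0,"tz":-0.0003,"twist":0,"fingers":0},
    {"tx":0.012,"ty":0,"tz":-0.0003,"twist":0,"fingers":0},
  ],
)

```text
clock: 17.02
eef_pos: [488.6, 370.6, 38.2]
tool_rot: [3.14, 0.0, 1.514]
force: [-0.4, -2.4, 5.4]
width: -0.2
gripper_force: 2.8
```

>>> carry_out(
  moves=[
    {"tx":0.012,"ty":0,"tz":0.0003,"twist":0,"fingers":0},
    {"tx":0.012,"ty":0,"tz":0,"twist":0,"fingers":0},
  ],
)

```text
clock: 17.27
eef_pos: [489.2, 377.5, 38.3]
tool_rot: [3.14, 0.0, 1.514]
force: [-1.1, -3.4, 8.1]
width: 0.2
gripper_force: 4.2
```

>>> carry_out(
  moves=[
    {"tx":0.012,"ty":0,"tz":0,"twist":0,"fingers":0},
    {"tx":0.012,"ty":0,"tz":0,"twist":0,"fingers":0},
  ],
)

```text
clock: 17.52
eef_pos: [489.8, 384.2, 38.6]
tool_rot: [3.14, 0.001, 1.513]
force: [0.1, -4.5, 10.6]
width: 0.0
gripper_force: 5.1
```

>>> carry_out(
  moves=[
    {"tx":0.012,"ty":0,"tz":-0.001,"twist":0,"fingers":0},
    {"tx":0.012,"ty":0,"tz":-0.001,"twist":0,"fingers":0},
  ],
)

```text
clock: 17.77
eef_pos: [490.1, 391.7, 39.0]
tool_rot: [3.14, 0.0, 1.513]
force: [-1.1, -2.4, 7.4]
width: -0.2
gripper_force: 3.6
```

>>> carry_out(
  moves=[
    {"tx":0.012,"ty":0,"tz":-0.0006,"twist":0,"fingers":0},
    {"tx":0.012,"ty":0,"tz":-0.0006,"twist":0,"fingers":0},
  ],
)

```text
clock: 18.02
eef_pos: [490.5, 398.9, 39.3]
tool_rot: [3.14, 0.001, 1.513]
force: [0.1, -2.7, 7.9]
width: 0.2
gripper_force: 3.8
```

>>> carry_out(
  moves=[
    {"tx":0.012,"ty":0,"tz":-0.0006,"twist":0,"fingers":0},
    {"tx":0.012,"ty":0,"tz":-0.0006,"twist":0,"fingers":0},
  ],
)

```text
clock: 18.27
eef_pos: [490.9, 406.1, 39.7]
tool_rot: [3.14, 0.001, 1.514]
force: [-0.1, -3.5, 8.5]
width: 0.1
gripper_force: 3.8
```

>>> carry_out(
  moves=[
    {"tx":0.012,"ty":0,"tz":-0.0006,"twist":0,"fingers":0},
    {"tx":0.012,"ty":0,"tz":-0.0006,"twist":0,"fingers":0},
  ],
)

```text
clock: 18.52
eef_pos: [491.3, 413.3, 40.0]
tool_rot: [3.14, 0.001, 1.514]
force: [0.5, -2.6, 7.2]
width: 0.0
gripper_force: 3.7
```

>>> carry_out(
  moves=[
    {"tx":0.012,"ty":0,"tz":-0.0006,"twist":0,"fingers":0},
    {"tx":0.012,"ty":0,"tz":-0.0006,"twist":0,"fingers":0},
  ],
)

```text
clock: 18.77
eef_pos: [491.7, 420.5, 40.4]
tool_rot: [3.14, 0.001, 1.514]
force: [0.4, -2.4, 7.0]
width: 0.0
gripper_force: 3.6
```

```bash
python3 - <<'E'
from h import *
d=grab('scene','scene5.png'); s=ctrl.read_state(); print(s['eef_pos'],s['force'])
d2=grab('top','top5.png')['color']
a=cv2.resize(d['color'][170:290,150:350],None,fx=4,fy=4,interpolation=cv2.INTER_CUBIC)
cv2.imwrite('pics/c5.png',a)
E
```

```text
[491.67965958 421.21128426  40.39799184] [-0.53502588 -2.27215059  7.83813753]
```

View pics/c5.png

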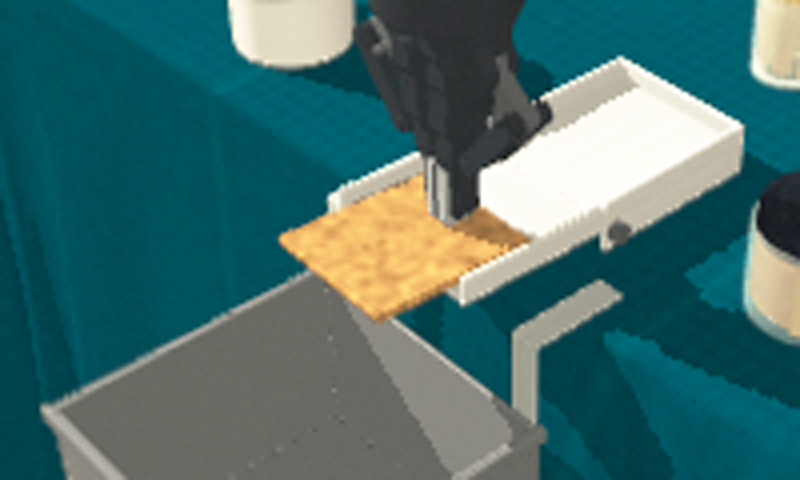

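The coaster is overhanging the lip, still straight. Its front corners are at crop (280,240) and (378,320), and I'll check their y.

```bash
python3 - <<'E'
from h import *
s=cal('scene')
for a,b,z in [(280,239,33),(378,319,33),(533,240,28)]: print(onz(s,a/4+150-.37,b/4+170-.37,z))
E
```

```text
[534.7 498.5  33. ]
[453.5 504.8  33. ]
[447.8 404.3  28. ]
```

>>> carry_out(
  moves=[
    {"tx":0.012,"ty":0,"tz":-0.0006,"twist":0,"fingers":0},
    {"tx":0.012,"ty":0,"tz":-0.0006,"twist":0,"fingers":0},
  ],
)

```text
clock: 19.12
eef_pos: [492.0, 427.7, 40.7]
tool_rot: [3.14, 0.001, 1.514]
force: [-0.3, -2.0, 7.9]
width: -0.2
gripper_force: 3.6
```

>>> carry_out(
  moves=[
    {"tx":0.012,"ty":0,"tz":-0.0006,"twist":0,"fingers":0},
    {"tx":0.012,"ty":0,"tz":-0.0006,"twist":0,"fingers":0},
  ],
)

```text
clock: 19.38
eef_pos: [492.4, 434.9, 41.0]
tool_rot: [3.14, 0.001, 1.514]
force: [0.0, -3.3, 7.4]
width: 0.1
gripper_force: 3.5
```

>>> carry_out(
  moves=[
    {"tx":0.012,"ty":0,"tz":-0.0006,"twist":0,"fingers":0},
    {"tx":0.012,"ty":0,"tz":-0.0006,"twist":0,"fingers":0},
  ],
)

```text
clock: 19.62
eef_pos: [492.8, 442.1, 41.4]
tool_rot: [3.14, 0.001, 1.514]
force: [0.1, -2.9, 7.2]
width: 0.0
gripper_force: 3.5
```

No slip, and the centre is about 14 mm past the lip. One more small push, then I'll lift off.

>>> carry_out(
  moves=[
    {"tx":0.012,"ty":0,"tz":-0.0006,"twist":0,"fingers":0},
    {"tx":0,"ty":0,"tz":0,"twist":0,"fingers":0},
    {"tx":0,"ty":0,"tz":0,"twist":0,"fingers":0},
    {"tx":0,"ty":0,"tz":-0.05,"twist":0,"fingers":0},
    {"tx":0,"ty":0,"tz":-0.12,"twist":0,"fingers":0},
    {"tx":0,"ty":0,"tz":-0.12,"twist":0,"fingers":0},
    {"tx":0,"ty":0,"tz":-0.12,"twist":0,"fingers":0},
    {"tx":0,"ty":0,"tz":0,"twist":0,"fingers":0},
    {"tx":0,"ty":0,"tz":0,"twist":0,"fingers":0},
    {"tx":0,"ty":0,"tz":0,"twist":0,"fingers":0},
    {"tx":0,"ty":0,"tz":0,"twist":0,"fingers":0},
    {"tx":0,"ty":0,"tz":0,"twist":0,"fingers":0},
  ],
)

```text
clock: 21.12
eef_pos: [492.0, 446.0, 163.3]
tool_rot: [-3.141, 0.001, 1.514]
force: [-0.1, 0.7, -0.2]
width: 0.6
gripper_force: 0.0
```

```bash
python3 - <<'E'
from h import *
d=grab('scene','scene6.png'); s=ctrl.read_state(); print(s['clock'],s['eef_pos'],s['force'])
cv2.imwrite('pics/c6.png',cv2.resize(d['color'][110:370,140:420],None,fx=2,fy=2,interpolation=cv2.INTER_CUBIC))
E
```

```text
21.175 [492.14937121 446.00641756 163.48817346] [ 0.09415577 -0.1884861   0.49188946]
```

View pics/c6.png

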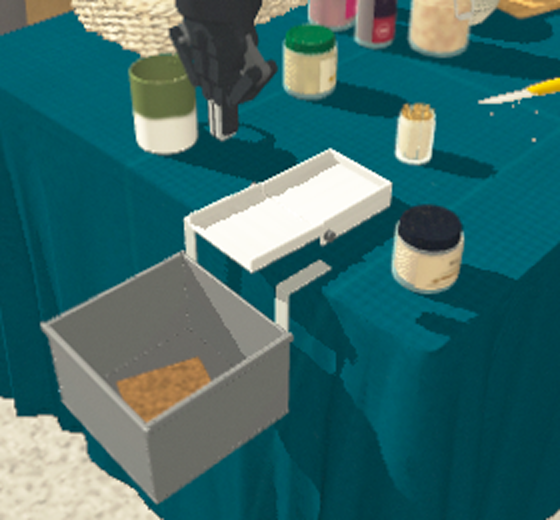

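The coaster lies at the bottom of the bin (crop ~(165,385)), the jar stands upright on the cloth, and the arm is clear of everything.

>>> carry_out(
  moves=[
    {"tx":0,"ty":0,"tz":0,"twist":0,"fingers":0},
    {"tx":0,"ty":0,"tz":0,"twist":0,"fingers":0},
    {"tx":0,"ty":0,"tz":0,"twist":0,"fingers":0},
    {"tx":0,"ty":0,"tz":0,"twist":0,"fingers":0},
  ],
)

```text
clock: 21.68
eef_pos: [492.2, 446.2, 164.0]
tool_rot: [-3.142, -0.0, 1.514]
force: [0.7, -0.6, 0.1]
width: -0.0
gripper_force: 0.0
```

```bash
python3 -c "
from h import *
print(job.finish_job())"
```

```text
the job is handed in; nothing more can be done
None
```

The job is handed in at about 22 s of the 72 s (no verdict was returned): the last picture shows the jar upright on the tablecloth, the coaster lying in the catch bin and the other things undisturbed, and the pressing force read at most about 11 N.

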